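# Lock the hold-down bar of a sample tube carrier

## Task

Get the tube carrier ready for transport: swing its hold-down bar shut over the tubes, all the way to its stop so that the bar's end sits in the fork, then take the longer of the two headed pins from the stand and push it down through the fork and the bar until its head sits flat on the fork. Leave the bar locked and the pin released, and do not tip over the specimen cup or the loose tube rack.

Things in the scene. Friction and masses are not known exactly. Their poses are not given: they have to be found in the camera images.
- carrier_base (a point): Centre of the underside of the fixed tube carrier: aluminium base plate 130 x 280 x 12 mm, white rack of eight capped tubes in its middle (cap tops 100 mm high), a square post with the bar's pivot at its +y end, a steel fork at its -y end. z up; the bar opens towards its -x side.
- bar_pivot (a point): Top of the post on the vertical axis about which the bar swings, 103 mm above the bench, 200 mm from the fork's hole along the carrier's +y.
- fork_top (a point): Centre of the hole's mouth on top of the fork, 122 mm above the bench; axes as the carrier's, z up. The fork is a C of two level steel plates, 40 x 40 x 8 mm, at 94-102 and 114-122 mm height, joined by an upright on the +x side, 20 to 32 mm from the hole axis, open to -x and +y. Both plates have a vertical 15 mm through hole with a chamfer of 2 mm.
- catch (a point): Point on the hole axis, 39 mm under the fork's top, below its lower plate, midway between two small spring rollers that stand 9 mm apart there. They grip the pin's sides, so that it does not drop home by its own weight: over the last 15 mm or so it must be pushed, with roughly 5 to 15 N, and it stays where it is left.
- bar (a joint): Angle of the hold-down bar, rad: 0 = shut against its stop, its end between the fork plates and its hole in line with theirs; grows to 1.3 as the free end swings out to the carrier's -x side (clockwise from above). Stays where left (light friction). Bar 30 mm wide, 8 thick, 104 to 112 mm above the bench; 15 mm hole 200 mm from the pivot, 20 mm from the bar's end.
- bar_knob (a point): Centre of the upright black knob for swinging the bar: cylinder of 18 mm diameter, 44 mm tall, on the bar's top (112 to 156 mm above the bench), 100 mm from the pivot, half-way to the bar's hole. It moves with the bar.
- pin_head (a point): Centre of the head of the long pin, the one to use. Black cylindrical head, 22 mm diameter, 46 tall; below it a steel shank 12 mm thick, 60 mm long, the last 10 mm tapering to a 6 mm tip. z up along the pin; head's underside 23 mm below this point, tip 83 mm below. It stands 40 mm deep in a hole of the stand, its head 20 mm clear of the stand's top. About 70 g.
- short_pin_head (a point): Centre of the head of the short pin, not to be used: the same head (22 x 46 mm), but a shank of only 24 mm. It hangs in the other hole of the stand with its head resting on the stand's top, so it stands 20 mm lower than the long pin.
- stand_top (a point): Centre of the top of the fixed grey pin stand, a block 60 x 130 x 46 mm; its two holes (14 mm diameter) lie 35 mm to either side of this point along its y axis. Either may hold the long pin.
- cup: Loose specimen cup, a closed jar of 52 mm diameter and 55 mm height standing on the bench; origin at the centre of its underside, z up. Not to be tipped over.
- rack: Loose white rack, 70 x 160 x 30 mm, with nine capped tubes reaching 92 mm height; origin at the centre of its underside, z up. Not to be tipped over.
Mind the look-alikes: they are no part of the job. Leave any green or pink look-alike of the part that bears pin_head alone.

How it is judged:
On the way:
1. the hold-down bar is swung shut to its stop (value of joint bar below 0.03 rad), for 0.2 s.
At the end, for the whole second after the job is handed in: The bar is shut (within 0.03 rad of its stop) and the long pin stands through the fork and the bar, at rest, within 0.12 rad of upright and its head's centre within 7 mm of the hole axis, with the head's underside within 3 mm of the fork's top (value of joint bar below 0.03 rad and z of pin_head in the frame of fork_top between 0.019 and 0.026 m and horizontal distance between pin_head and fork_top below 0.007 m and angle between the z axis of pin_head and the z axis of fork_top, either way round below 0.12 rad and linear speed of pin below 0.02 m/s); the robot touches nothing.
It fails at once if the specimen cup is tipped over (angle between cup's own z axis and vertical above 0.6 rad).
It fails at once if the loose tube rack is tipped over (angle between rack's own z axis and vertical above 0.6 rad).
It also fails if it takes over 58 s, if anything falls off the work surface, if the arm or the gripper's body presses on something with over 40 N, if the wrist force passes 120 N, or if a joint passes its speed limit or range.

## Robot

A 7-joint arm with a two-finger parallel gripper is mounted at the origin on the work surface. World frame = base frame: x ahead of the robot, y to its left, z up, the work surface at z = 0. Lengths are in m, angles in rad, forces in N, time in s.
With the tool pointing down it reaches from about 0.4 to 0.875 m from the base axis. Payload 19.3 kg.
Tool frame: the origin (TCP) lies at the very end of the fingers, on their centre line; the grasp point (between the pads) lies 19 mm behind it; z points along the fingers, y is the direction in which the jaws open and shut (so a half turn about z gives the same grasp; the last joint's range is limited). The gripper opens to 85 mm and grips with 20 to 120 N. Pads are 22 mm wide; open, the fingers measure 114 mm over their backs; the gripper's body (76 mm by 85 mm) begins 54 mm behind the grasp point. The pads swing forward as they close: fully open they stand 13 mm farther back than shut.
Start: joints at [1.189, 0.521, -0.036, 1.599, 0.021, 1.021, -0.113], TCP at [0.192, -0.595, 0.231] pointing down, gripper open.
Joint ranges: [-2.91, 2.91], [-0.3, 2.13], [-1.5, 1.42], [0.17, 2.43], [-1.26, 4.41], [0.16, 1.93], [-2.52, 2.52]. Speed limits (rad/s): [1.89, 1.89, 2.39, 2.39, 3.01, 3.01, 3.01].

## Interface

Orientations are given as [roll, pitch, yaw] about the fixed x, y, z axes, in that order (R = Rz(yaw) Ry(pitch) Rx(roll)).
In Python, from workcell import bot, grab_frame, calibration, workorder gives the robot as it stands.
- The arm moves only by the tool move_arm, never from a script. Its arguments are lists of equal length, an entry for each row: "jaw": the closure in counts, from 0 (fully open) to 255 (shut); "dp": the shift along the tool's x, y, z in units of 800 mm (1.0 is 800 mm), a list of three; "rotation": the turn, a rotation vector about the tool's x, y, z in units of pi rad (1.0 is pi rad), a list of three. In form: {"jaw": [jaw, ...], "dp": [[dx, dy, dz], ...], "rotation": [[rx, ry, rz], ...]}. A call has 1 to 10 rows; each row shifts and turns the commanded pose from where the row before left it, along the tool's axes as they then stand; what a row does not reach is not made up. A row lasts 1/8 s, in which the tool goes at most 62.5 mm and 10.7 degrees, less where a joint would pass 70% of its speed; a pose out of reach is approached as far as the arm can. A call with a number of a shift or a turn outside -1 to 1 is refused whole. A call with a gripper value outside its range is refused whole. The fingers move at their own pace and stop on an object; "squeeze" is the grip in N (left out, the last holds). Time passes only in rows, so rows that do not move let the fingers close. It gives the time, the measured TCP pose, the force and the opening at its end, in the units of the state.
- bot.observe(): the state, without advancing time (a new reading comes with each control period).
- grab_frame(name): name is "scene" or "top" or "wrist"; returns the picture (420x560x3 uint8, blue, green, red); there is no depth.
- calibration(name): a dict with "camera_matrix" (3x3 intrinsics, pixels), "T" (4x4, takes a point from camera to world coordinates). Camera axes: x right, y down, z forward; pixel columns grow to the right and rows downward; lengths in m; the calibration is good to about 2 mm. A picture is of the moment at which its call begins: read the wrist's pose just before it. calibration takes no time and is no camera call; for the wrist camera it gives the pose at the moment of the call.
- workorder.job_done(): hands the job in, once; it reports no verdict.
The state is a dict: "clock": time; "qpos": joint angles; "qd": joint speeds; "joint_efforts": joint torques, N m; "position": TCP position; "tool_rot": TCP orientation; "force": force on the tool from outside, world axes, zero at the start; "moment": the same for the moment, N m; "grip_width": finger opening in m.
Only numpy, scipy, OpenCV 4.12 (cv2) and the standard library are available. Lean on these libraries where they do the work, as an engineer would, in place of code of your own. Each camera call takes 0.05 s, during which the arm holds its last target. There are 200 camera calls.

## Working session

There is one attempt and no reset: what is moved stays moved. The work goes in short steps, Python scripts to look and compute and a tool call to move; the robot and the scene stay as the last step left them, time stands still between calls to the robot, and variables do not carry over. Pictures are saved under pics/ and viewed, about 8 in all and at most 12, crops included, and the job is handed in when it is done.

Besides the shell and the picture viewer there is one more tool, called as name(argument=value, ...) on one line, values as JSON. move_arm: Moves the arm, as the interface text tells. Shifts and turns lie within -1 to 1; 1 stands for 800 mm of shift or pi rad of turn. Its arguments: {"type":"object","properties":{"jaw":{"type":"array","items":{"type":"number"}},"dp":{"type":"array","items":{"type":"array","items":{"type":"number","minimum":-1,"maximum":1}}},"rotation":{"type":"array","items":{"type":"array","items":{"type":"number","minimum":-1,"maximum":1}}},"squeeze":{"type":"number"}},"required":["jaw","dp","rotation"]}

```bash
mkdir -p pics; ls; python3 - <<'E'
from workcell import bot, grab_frame, calibration
import cv2, numpy as np
np.set_printoptions(precision=4,suppress=True)
s=bot.observe(); print(s['clock'],s['position'],s['tool_rot'],s['grip_width'])
for n in ('scene','top'):
    im=grab_frame(n); cv2.imwrite(f'pics/{n}0.png',im)
    c=calibration(n); print(n,np.array(c['camera_matrix']),np.array(c['T']))
E
```

```text
pics
0.0 [ 0.1916 -0.5946  0.2307] [-3.1404  0.      0.3118] 0.08520809054125773
scene [[505.0784   0.     286.8027]
 [  0.     505.0784 220.0732]
 [  0.       0.       1.    ]] [[ 0.553   0.493  -0.6717  1.3691]
 [ 0.8332 -0.3202  0.4509 -0.5467]
 [ 0.0073 -0.809  -0.5878  0.835 ]
 [ 0.      0.      0.      1.    ]]
top [[523.7017   0.     279.2883]
 [  0.     523.7017 211.1837]
 [  0.       0.       1.    ]] [[ 0.0202 -0.9962  0.0847  0.3908]
 [-0.9997 -0.0212 -0.0116  0.0534]
 [ 0.0133 -0.0844 -0.9963  1.5027]
 [ 0.      0.      0.      1.    ]]
```

View pics/top0.png

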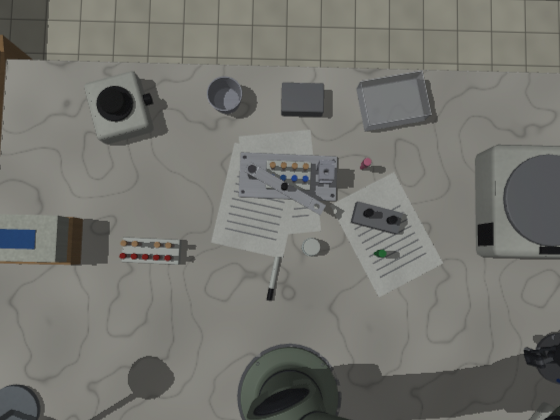

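View pics/scene0.png

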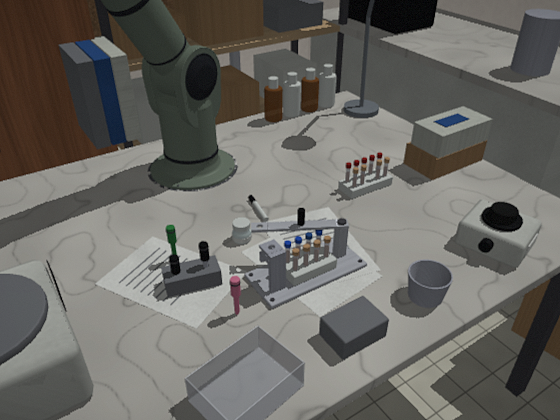

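Top view: carrier around (290,175), with its post at (252,170) and fork near (328,172). The open bar ends at (338,210) and its knob is at (285,186). The stand has black heads at about (368,213) and (391,219); the cup is at (312,246) and the rack at (150,250). The green (380,253) and pink (367,163) pins are look-alikes. I'll enlarge a crop to tell the long pin from the short one.

```bash
cat > h.py <<'E'
import cv2, numpy as np
from workcell import calibration
np.set_printoptions(precision=4,suppress=True)
C={n:(np.array(calibration(n)['camera_matrix']),np.array(calibration(n)['T'])) for n in('scene','top')}
def plane(n,uv,z,c=None):
    K,T=c or C[n]; d=T[:3,:3]@np.linalg.solve(K,[*uv,1.]); o=T[:3,3]; return o+d*(z-o[2])/d[2]
def proj(n,p,c=None):
    K,T=c or C[n]; q=K@(T[:3,:3].T@(np.asarray(p)-T[:3,3])); return q[:2]/q[2]
def tri(u1,u2):
    A=[];b=[]
    for n,u in(('top',u1),('scene',u2)):
        K,T=C[n]; d=T[:3,:3]@np.linalg.solve(K,[*u,1.]); d/=np.linalg.norm(d); P=np.eye(3)-np.outer(d,d); A.append(P);b.append(P@T[:3,3])
    return np.linalg.lstsq(np.vstack(A),np.hstack(b),rcond=None)[0]
E
python3 - <<'E'
from h import *
t=cv2.imread('pics/top0.png'); s=cv2.imread('pics/scene0.png')
a=cv2.resize(t[140:240,230:420],None,fx=4,fy=4,interpolation=cv2.INTER_CUBIC)
cv2.imwrite('pics/topc.png',a)
b=cv2.resize(s[195:320,150:375],None,fx=3.5,fy=3.5,interpolation=cv2.INTER_CUBIC); cv2.imwrite('pics/scenec.png',b)
for n,im,(x0,y0,x1,y1) in(('top',t,(230,140,420,240)),('scene',s,(150,195,375,320))):
    m=(im[y0:y1,x0:x1].max(2)<45).astype(np.uint8)
    k,l,st,ce=cv2.connectedComponentsWithStats(m)
    for i in range(1,k):
        if st[i,4]>15: print(n,st[i]+[x0,y0,0,0,0],ce[i]+[x0,y0])
E
```

```text
top [281 183   7   7  38] [284.2105 186.1053]
top [363 209  11   8  69] [368.2754 212.6522]
top [387 216  11   8  73] [391.7808 219.5753]
scene [249 195   6   9  28] [250.8929 198.5   ]
scene [298 208   7  18 111] [300.8108 216.1261]
scene [199 242  10  19 153] [203.732  251.0131]
scene [169 254  11  21 171] [174.4503 264.1228]
```

View pics/topc.png

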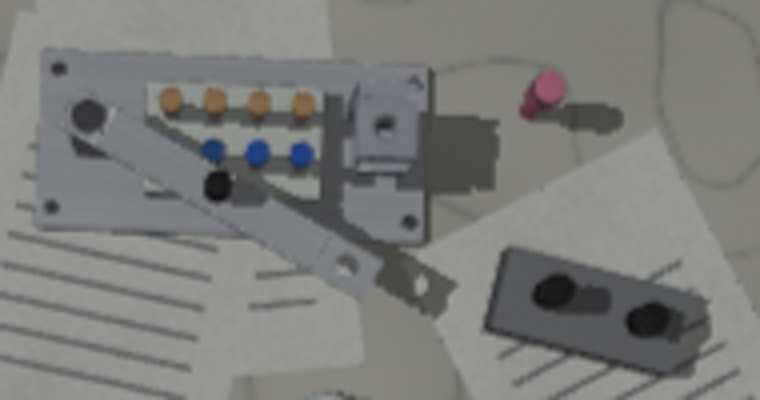

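View pics/scenec.png

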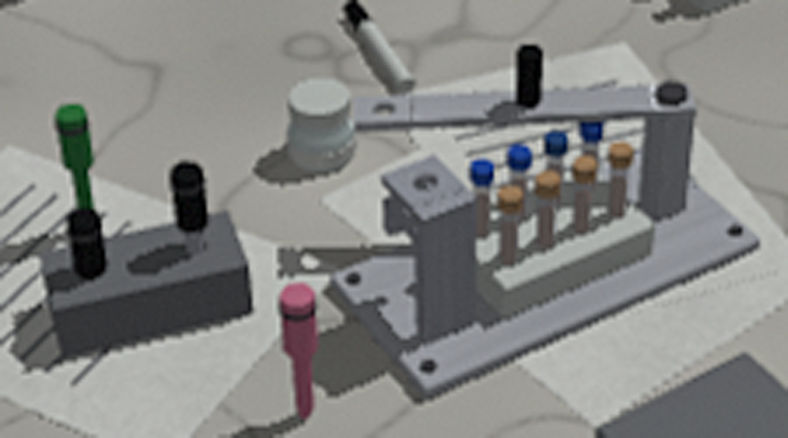

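The long pin is the head at scene (204,251) / top (368,213): steel shank shows below it and its shadow is longer. The head at scene (174,264) / top (392,220) sits flat on the stand, so it is the short one. The green and pink pins are left alone. Next: positions.

```bash
python3 - <<'E'
from h import *
tc=lambda u,v:((u+.5)/4-.5+230,(v+.5)/4-.5+140)
sc=lambda u,v:((u+.5)/3.5-.5+150,(v+.5)/3.5-.5+195)
print('fork',plane('top',tc(385,125),.122),plane('scene',sc(426,183),.122),tri(tc(385,125),sc(426,183)))
print('pivot',plane('top',tc(88,114),.12),plane('scene',sc(671,92),.12),tri(tc(88,114),sc(671,92)))
print('barhole',plane('top',tc(346,265),.112),plane('scene',sc(385,107),.112))
print('knob',plane('top',(284.2,186.1),.145),plane('scene',(300.8,216.1),.134))
print('long',plane('top',(368.3,212.6),.105),plane('scene',(203.7,251),.089),tri((368.3,212.6),(203.7,251)))
print('short',plane('top',(391.8,219.6),.085),plane('scene',(174.4,264.1),.069),tri((391.8,219.6),(174.4,264.1)))
print('cup',plane('top',(312,246),.055), 'rack',plane('top',(150,250),.09))
# base corners at z .012
for c in [(42,48),(432,68),(428,243),(38,228)]: print(plane('top',tc(*c),.012))
K,T=np.array(calibration('wrist')['camera_matrix']),np.array(calibration('wrist')['T']); 
from workcell import bot
from scipy.spatial.transform import Rotation as R
s=bot.observe(); r=R.from_euler('xyz',s['tool_rot']).as_matrix()
print(K, r.T@(T[:3,3]-s['position']), r.T@T[:3,:3])
E
```

```text
fork [ 0.6187 -0.0847  0.122 ] [ 0.6207 -0.0853  0.122 ] [ 0.619  -0.0846  0.1206]
pivot [0.622  0.1134 0.12  ] [0.6265 0.1099 0.12  ] [0.6225 0.1135 0.1162]
barhole [ 0.5253 -0.0608  0.112 ] [ 0.5249 -0.0584  0.112 ]
knob [0.5722 0.0261 0.145 ] [0.5728 0.028  0.134 ]
long [ 0.5109 -0.2018  0.105 ] [ 0.5133 -0.203   0.089 ] [ 0.5127 -0.2038  0.089 ]
short [ 0.4949 -0.2696  0.085 ] [ 0.4965 -0.2709  0.069 ] [ 0.4965 -0.2721  0.0696]
cup [ 0.4193 -0.0557  0.055 ] rack [0.399  0.3816 0.09  ]
[0.6873 0.1524 0.012 ]
[ 0.6791 -0.1291  0.012 ]
[ 0.5521 -0.1276  0.012 ]
[0.5568 0.1518 0.012 ]
[[354.5008   0.     281.8513]
 [  0.     354.5008 205.1026]
 [  0.       0.       1.    ]] [ 0.068   0.0005 -0.1432] [[ 0.0001 -0.9629 -0.27  ]
 [ 1.      0.0003 -0.0007]
 [ 0.0008 -0.27    0.9629]]
```

move_arm(jaw=[255, 255, 255, 255, 255, 255, 255, 255, 255, 255], dp=[[0, 0, 0], [0, 0, 0], [0.029, -0.055, 0], [0.029, -0.055, 0], [0.029, -0.055, 0], [0.029, -0.055, 0], [0.029, -0.055, 0], [0.029, -0.055, 0], [0.029, -0.055, 0], [0.029, -0.055, 0]], rotation=[[0, 0, 0.05], [0, 0, 0.05], [0, 0, 0], [0, 0, 0], [0, 0, 0], [0, 0, 0], [0, 0, 0], [0, 0, 0], [0, 0, 0], [0, 0, 0]], squeeze=40)

```text
clock: 1.35
position: [0.3786, -0.2418, 0.2313]
tool_rot: [3.142, 0.0, -0.002]
force: [0.6, -0.6, 0.3]
grip_width: 0.0002
```

move_arm(jaw=[255, 255, 255, 255, 255, 255, 255, 255, 255, 255], dp=[[0.029, -0.055, 0], [0.029, -0.055, 0], [0.029, -0.055, 0], [0.029, -0.055, 0], [0.029, -0.055, 0], [0.029, -0.055, 0], [0, 0, 0.043], [0, 0, 0.043], [0, 0, 0.043], [0, 0, 0]], rotation=[[0, 0, 0], [0, 0, 0], [0, 0, 0], [0, 0, 0], [0, 0, 0], [0, 0, 0], [0, 0, 0], [0, 0, 0], [0, 0, 0], [0, 0, 0]])

```text
clock: 2.6
position: [0.5166, 0.0203, 0.1264]
tool_rot: [3.141, 0.004, -0.002]
force: [-0.2, -0.1, 0.6]
grip_width: 0.0005
```

move_arm(jaw=[255, 255, 255, 255, 255, 255, 255, 255, 255, 255], dp=[[0.012, 0.001, 0], [0.012, 0.001, 0], [0.012, 0.001, 0], [0.012, 0.001, 0], [0.01, 0, 0], [0.01, 0, 0], [0.01, 0, 0], [0.01, 0, 0], [0.008, 0, 0], [0, 0, 0]], rotation=[[0, 0, 0], [0, 0, 0], [0, 0, 0], [0, 0, 0], [0, 0, 0], [0, 0, 0], [0, 0, 0], [0, 0, 0], [0, 0, 0], [0, 0, 0]])

```text
clock: 3.85
position: [0.5951, 0.0128, 0.128]
tool_rot: [3.138, 0.001, -0.007]
force: [-0.1, 1.9, 1.1]
grip_width: -0.0001
```

move_arm(jaw=[255, 255, 255, 255, 255, 255], dp=[[0.003, 0, 0], [0.003, 0, 0], [0.003, 0, 0], [0.002, 0, 0], [0, 0, 0], [0, 0, 0]], rotation=[[0, 0, 0], [0, 0, 0], [0, 0, 0], [0, 0, 0], [0, 0, 0], [0, 0, 0]])

```text
clock: 4.6
position: [0.5997, 0.0173, 0.1276]
tool_rot: [3.141, 0.008, -0.002]
force: [-29.3, -1.6, 18.8]
grip_width: -0.0003
```

```bash
python3 - <<'E'
from h import *
from workcell import grab_frame
t=grab_frame('top'); s=grab_frame('scene')
a=cv2.resize(t[130:230,230:350],None,fx=4,fy=4,interpolation=cv2.INTER_CUBIC)
b=cv2.resize(s[195:320,225:375],None,fx=3.2,fy=3.2,interpolation=cv2.INTER_CUBIC)[:400,:320]
cv2.imwrite('pics/c1.png',np.hstack([a,b]))
E
```

```text
(no output)
```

View pics/c1.png

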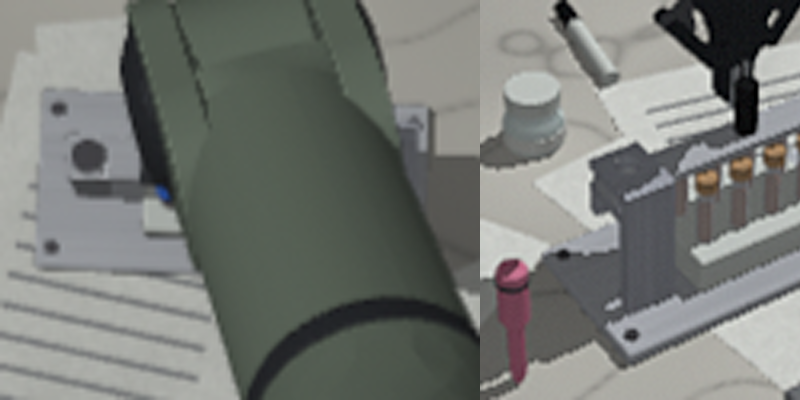

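The bar's end is between the fork plates and the stop was met at 29 N. Backing off and moving to above the long pin.

move_arm(jaw=[255, 255, 255, 255, 255, 100, 60, 60, 60, 60], dp=[[-0.02, 0, 0], [-0.03, 0, 0], [0, 0, -0.06], [0, 0, -0.06], [-0.014, 0.055, 0], [-0.014, 0.055, 0], [-0.014, 0.055, 0], [-0.014, 0.055, 0], [-0.014, 0.055, 0], [0, 0, 0]], rotation=[[0, 0, 0], [0, 0, 0], [0, 0, 0], [0, 0, 0], [0, 0, 0], [0, 0, 0], [0, 0, 0], [0, 0, 0], [0, 0, 0], [0, 0, -0.05]])

```text
clock: 5.95
position: [0.5063, -0.2059, 0.2242]
tool_rot: [3.141, 0.0, 0.153]
force: [0.1, 0.7, 0.6]
grip_width: 0.0654
```

move_arm(jaw=[60, 60, 60, 60, 60, 60, 60, 60, 60, 60], dp=[[0, 0, 0], [0, 0, 0], [0, 0, 0], [0, 0, 0], [0, 0, 0], [0, 0, 0], [0, 0, 0], [0, 0, 0], [0, 0, 0], [0, 0, 0]], rotation=[[0, 0, -0.05], [0, 0, -0.05], [0, 0, -0.05], [0, 0, -0.05], [0, 0, -0.05], [0, 0, -0.05], [0, 0, -0.05], [0, 0, -0.05], [0, 0, -0.05], [0, 0, 0]])

```text
clock: 7.2
position: [0.5074, -0.2027, 0.2241]
tool_rot: [3.141, -0.0, 1.568]
force: [-0.1, 0.6, -0.4]
grip_width: 0.0652
```

```bash
python3 - <<'E'
from h import *
from workcell import grab_frame,bot
s=bot.observe(); c=calibration('wrist'); im=grab_frame('wrist'); cv2.imwrite('pics/w1.png',im)
c=(np.array(c['camera_matrix']),np.array(c['T'])); np.savez('w1.npz',K=c[0],T=c[1])
print(s['clock'],s['position'],s['tool_rot'],s['grip_width'])
print(proj('',(.512,-.203,.112),c),proj('',(.496,-.271,.092),c))
t=grab_frame('top');cv2.imwrite('pics/top2.png',t)
E
```

```text
7.2 [ 0.5074 -0.2027  0.2241] [ 3.1413 -0.0005  1.568 ] 0.06520821712724684
[288.3629 200.9581] [268.9773 272.1244]
```

View pics/w1.png

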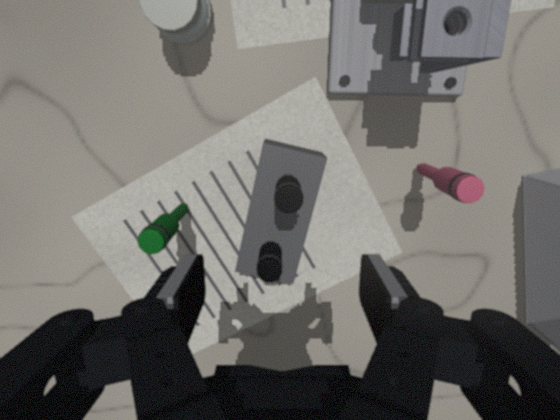

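The wrist view shows the long pin's head at (288,190), its top disc near (289,201) as predicted, and the short pin at (269,262). The fork hole is at (457,21), green pin at (152,238), pink at (467,187), and the fingers at the bottom. Refining the pin and fork positions.

```bash
python3 - <<'E'
from h import *
d=np.load('w1.npz'); c=(d['K'],d['T']); im=cv2.imread('pics/w1.png')
m=(im.max(2)<50).astype(np.uint8)
k,l,st,ce=cv2.connectedComponentsWithStats(m[160:290,240:320])
for i in range(1,k):
    if st[i,4]>100:
        x,y,w,h,a=st[i]+[240,160,0,0,0]; print(st[i]+[240,160,0,0,0])
        for z in(.112,.092):
            best=plane('',(x+w/2-.5,y+h-.5-w/2),z,c); print(z,best)
g=cv2.cvtColor(im,cv2.COLOR_BGR2GRAY)[0:50,430:485]
m=(g<70).astype(np.uint8); k,l,st,ce=cv2.connectedComponentsWithStats(m)
for i in range(1,k):
    if st[i,4]>60: print('hole',st[i]+[430,0,0,0,0],plane('',ce[i]+[430,0],.118,c))
print('hole hand',plane('',(457,21),.122,c))
# top image after closing: bar hole/fork/knob
t=cv2.imread('pics/top2.png'); cv2.imwrite('pics/c2.png',cv2.resize(t[130:230,230:420],None,fx=4,fy=4,interpolation=cv2.INTER_CUBIC))
mm=(t[150:220,240:320].max(2)<45).astype(np.uint8);k,l,st,ce=cv2.connectedComponentsWithStats(mm)
for i in range(1,k):
    if st[i,4]>15: print('knob?',st[i],plane('top',ce[i]+[240,150],.15))
E
```

```text
[275 176  27  38 744]
0.112 [ 0.5117 -0.2023  0.112 ]
0.092 [ 0.5121 -0.2075  0.092 ]
[257 242  25  40 801]
0.112 [ 0.4969 -0.2584  0.112 ]
0.092 [ 0.4961 -0.2681  0.092 ]
hole [444   9  23  25 407] [ 0.618  -0.0832  0.118 ]
hole hand [ 0.6174 -0.0837  0.122 ]
knob? [47 16  6  7 35] [0.6169 0.0141 0.15  ]
```

View pics/c2.png

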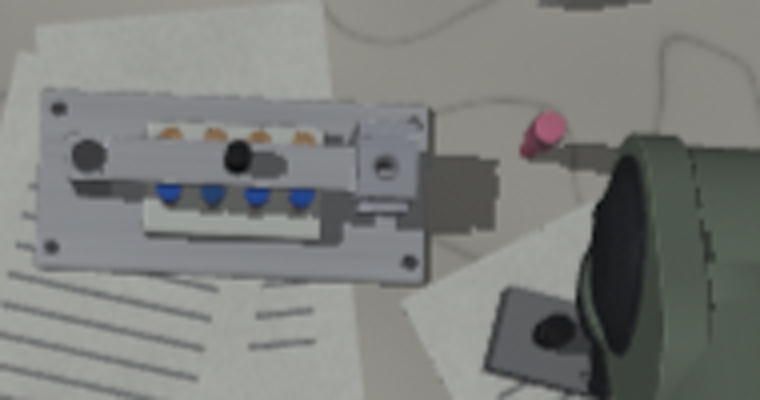

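move_arm(jaw=[60, 60, 60, 60, 60, 255, 255, 255, 255, 255], dp=[[0, 0.006, 0.04], [0, 0, 0.05], [0, 0, 0.05], [0, 0, 0.0475], [0, 0, 0], [0, 0, 0], [0, 0, 0], [0, 0, 0], [0, 0, 0], [0, 0, 0]], rotation=[[0, 0, 0], [0, 0, 0], [0, 0, 0], [0, 0, 0], [0, 0, 0], [0, 0, 0], [0, 0, 0], [0, 0, 0], [0, 0, 0], [0, 0, 0]], squeeze=70)

```text
clock: 8.55
position: [0.5125, -0.2032, 0.0755]
tool_rot: [3.14, 0.001, 1.568]
force: [-2.0, 0.4, 10.5]
grip_width: 0.0206
```

move_arm(jaw=[255, 255, 255, 255, 255, 255, 255, 255, 255, 255], dp=[[0, 0, -0.03], [0, 0, -0.04], [0, 0, -0.05], [0, 0, -0.05], [0, 0, -0.03], [0.037, 0.033, 0], [0.037, 0.033, 0], [0.037, 0.033, 0], [0.037, 0.033, 0], [0, 0, 0]], rotation=[[0, 0, 0], [0, 0, 0], [0, 0, 0], [0, 0, 0], [0, 0, 0], [0, 0, 0], [0, 0, 0], [0, 0, 0], [0, 0, 0], [0, 0, 0]])

```text
clock: 9.8
position: [0.619, -0.0815, 0.2347]
tool_rot: [3.14, -0.002, 1.572]
force: [0.0, -0.5, -0.5]
grip_width: 0.0202
```

```bash
python3 - <<'E'
from h import *
from workcell import grab_frame,bot
s=bot.observe(); c=calibration('wrist'); im=grab_frame('wrist'); sc=grab_frame('scene')
cv2.imwrite('pics/w2.png',im);cv2.imwrite('pics/s2.png',sc)
c=(np.array(c['camera_matrix']),np.array(c['T'])); np.savez('w2.npz',K=c[0],T=c[1])
print(s['clock'],s['position'],s['tool_rot'],s['grip_width'],s['force'])
p=np.array(s['position'])
print('tip exp wrist',proj('',p+[0,0,-.0685],c),'hole',proj('',(.6185,-.084,.122),c), 'scene tip',proj('scene',p+[0,0,-.0685]),'hole',proj('scene',(.6185,-.084,.122)))
b=cv2.resize(sc[150:290,215:330],None,fx=4,fy=4,interpolation=cv2.INTER_CUBIC)
a=im[130:420,190:375]; a=cv2.resize(a,None,fx=1.8,fy=560/290,interpolation=cv2.INTER_CUBIC)
cv2.imwrite('pics/c3.png',np.hstack([a,b]))
E
```

```text
9.8 [ 0.619  -0.0815  0.2347] [ 3.1404 -0.0015  1.5719] 0.02024649392148417 [ 0.0248 -0.4659 -0.5115]
tip exp wrist [282.1636 218.4842] hole [281.4077 203.6947] scene tip [272.1703 230.2567] hole [271.3127 246.216 ]
```

View pics/c3.png

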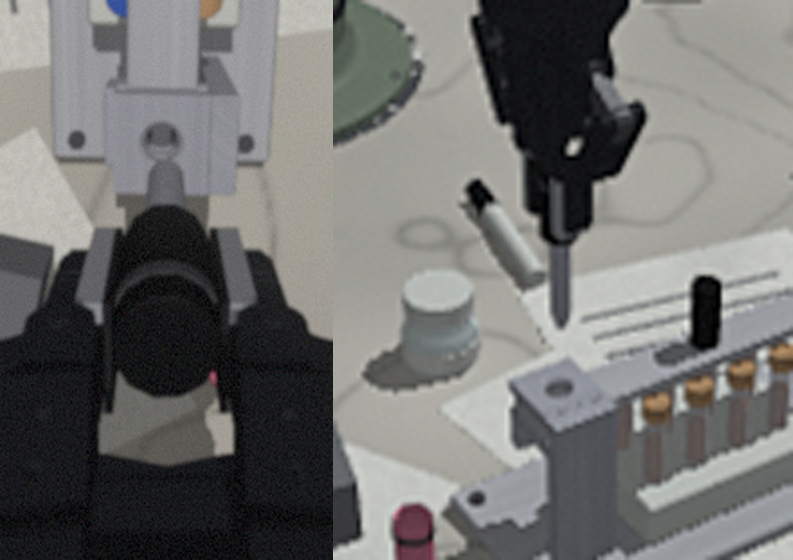

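```bash
python3 - <<'E'
from h import *
d=np.load('w2.npz'); C['w']=(d['K'],d['T'])
im=cv2.imread('pics/w2.png');sc=cv2.imread('pics/s2.png')
W=lambda u,v:(190+u/1.8,130+v/1.931); S=lambda u,v:((u-333)/4+215,v/4+150)
print('hole w',plane('w',W(162,139),.122),'scene',plane('scene',S(560,387),.122))
A=[];b=[]
for n,u in(('w',W(165,163)),('scene',S(562,327))):
    K,T=C[n]; e=T[:3,:3]@np.linalg.solve(K,[*u,1.]); e/=np.linalg.norm(e); P=np.eye(3)-np.outer(e,e);A.append(P);b.append(P@T[:3,3])
print('tip',np.linalg.lstsq(np.vstack(A),np.hstack(b),rcond=None)[0])
for z in(.164,.166,.168): print(z,plane('w',W(165,163),z),plane('scene',S(562,327),z))
E
```

```text
hole w [ 0.6174 -0.0827  0.122 ] scene [ 0.6206 -0.0842  0.122 ]
tip [ 0.6185 -0.0806  0.1612]
0.164 [ 0.6187 -0.0795  0.164 ] [ 0.6212 -0.0828  0.164 ]
0.166 [ 0.6187 -0.0789  0.166 ] [ 0.6235 -0.0841  0.166 ]
0.168 [ 0.6187 -0.0783  0.168 ] [ 0.6257 -0.0855  0.168 ]
```

move_arm(jaw=[255, 255, 255, 255, 255, 255, 255, 255, 255], dp=[[-0.003, -0.0013, 0], [0, 0, 0.015], [0, 0, 0.015], [0, 0, 0.015], [0, 0, 0.015], [0, 0, 0.01], [0, 0, 0.01], [0, 0, 0], [0, 0, 0]], rotation=[[0, 0, 0], [0, 0, 0], [0, 0, 0], [0, 0, 0], [0, 0, 0], [0, 0, 0], [0, 0, 0], [0, 0, 0], [0, 0, 0]])

```text
clock: 11.02
position: [0.6168, -0.087, 0.1704]
tool_rot: [3.141, -0.0, 1.568]
force: [0.5, 0.4, -0.7]
grip_width: 0.0199
```

move_arm(jaw=[255, 255, 255, 255, 255, 255], dp=[[0, 0, 0.008], [0, 0, 0.008], [0, 0, 0.006], [0, 0, 0.005], [0, 0, 0], [0, 0, 0]], rotation=[[0, 0, 0], [0, 0, 0], [0, 0, 0], [0, 0, 0], [0, 0, 0], [0, 0, 0]])

```text
clock: 11.78
position: [0.6168, -0.087, 0.1486]
tool_rot: [3.141, -0.0, 1.568]
force: [3.2, 0.5, -1.2]
grip_width: 0.0205
```

```bash
python3 - <<'E'
from workcell import bot
for k in range(3):
    s=bot.observe(); print(s['clock'],s['position'],s['force'],s['moment'])
E
```

```text
11.775 [ 0.61678513 -0.08702267  0.14857697] [ 3.24159796  0.53727906 -1.2351658 ] [ 0.14884324 -0.46691148 -0.01816104]
11.775 [ 0.61678513 -0.08702267  0.14857697] [ 3.24159796  0.53727906 -1.2351658 ] [ 0.14884324 -0.46691148 -0.01816104]
11.775 [ 0.61678513 -0.08702267  0.14857697] [ 3.24159796  0.53727906 -1.2351658 ] [ 0.14884324 -0.46691148 -0.01816104]
```

move_arm(jaw=[255, 255, 255, 255, 255], dp=[[0.0012, 0.0015, 0], [0, 0, 0.004], [0, 0, 0.004], [0, 0, 0], [0, 0, 0]], rotation=[[0, 0, 0], [0, 0, 0], [0, 0, 0], [0, 0, 0], [0, 0, 0]])

```text
clock: 12.4
position: [0.6176, -0.0862, 0.1417]
tool_rot: [-3.141, -0.0, 1.568]
force: [0.4, -0.9, -4.3]
grip_width: 0.0203
```

move_arm(jaw=[255, 255, 255, 255, 255], dp=[[0, 0, 0.003], [0, 0, 0.003], [0, 0, 0.002], [0, 0, 0], [0, 0, 0]], rotation=[[0, 0, 0], [0, 0, 0], [0, 0, 0], [0, 0, 0], [0, 0, 0]])

```text
clock: 13.02
position: [0.6176, -0.0861, 0.1354]
tool_rot: [-3.141, -0.0, 1.568]
force: [0.0, -0.1, -1.2]
grip_width: 0.0205
```

```bash
python3 - <<'E'
from h import *
from workcell import grab_frame,bot
c=calibration('wrist'); im=grab_frame('wrist'); sc=grab_frame('scene')
cv2.imwrite('pics/s4.png',sc)
b=cv2.resize(sc[180:320,225:340],None,fx=4,fy=4,interpolation=cv2.INTER_CUBIC)
a=cv2.resize(im[100:390,190:375],None,fx=1.8,fy=560/290,interpolation=cv2.INTER_CUBIC)
cv2.imwrite('pics/c4.png',np.hstack([a,b]))
for z in (.122,.168): print(proj('scene',(.6185,-.0845,z)))
E
```

```text
[271.1237 246.2926]
[270.8924 229.9198]
```

View pics/c4.png

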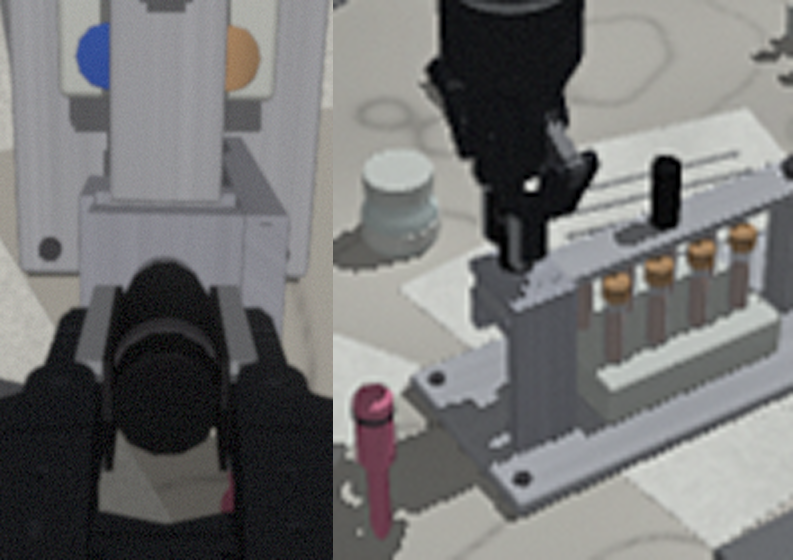

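Wrist and scene show the head almost down on the fork, near scene (271,247). Now pressing on slowly until there is a firm reaction.

move_arm(jaw=[255, 255, 255, 255, 255], dp=[[0, 0, 0.002], [0, 0, 0.0015], [0, 0, 0.001], [0, 0, 0], [0, 0, 0]], rotation=[[0, 0, 0], [0, 0, 0], [0, 0, 0], [0, 0, 0], [0, 0, 0]])

```text
clock: 13.75
position: [0.6178, -0.0861, 0.132]
tool_rot: [-3.141, -0.0, 1.568]
force: [-0.5, -0.3, 1.5]
grip_width: 0.0203
```

move_arm(jaw=[255, 255, 255, 255, 255], dp=[[0, 0, 0.0015], [0, 0, 0.0015], [0, 0, 0], [0, 0, 0], [0, 0, 0]], rotation=[[0, 0, 0], [0, 0, 0], [0, 0, 0], [0, 0, 0], [0, 0, 0]])

```text
clock: 14.38
position: [0.618, -0.0861, 0.1315]
tool_rot: [3.141, 0.001, 1.568]
force: [-11.3, -0.4, 32.3]
grip_width: 0.0205
```

move_arm(jaw=[120, 60, 60, 60, 60, 60, 60, 60], dp=[[0, 0, 0], [0, 0, 0], [0, 0, 0], [0, 0, -0.03], [0, 0, -0.05], [0, 0, -0.06], [-0.04, 0, -0.05], [-0.06, 0, 0]], rotation=[[0, 0, 0], [0, 0, 0], [0, 0, 0], [0, 0, 0], [0, 0, 0], [0, 0, 0], [0, 0, 0], [0, 0, 0]])

```text
clock: 15.38
position: [0.6191, -0.1657, 0.2851]
tool_rot: [3.137, 0.001, 1.571]
force: [0.2, -0.4, -1.5]
grip_width: 0.0654
```

```bash
python3 - <<'E'
from h import *
from workcell import grab_frame,bot
s=bot.observe(); w=calibration('wrist'); C['w']=(np.array(w['camera_matrix']),np.array(w['T'])); im=grab_frame('wrist'); sc=grab_frame('scene')
cv2.imwrite('pics/w5.png',im);cv2.imwrite('pics/s5.png',sc)
print(s['clock'],s['position'],s['force'],s['grip_width'])
for z in (.122,.168): print(z,proj('scene',(.6185,-.0845,z)),proj('w',(.6185,-.0845,z)))
print('w frame', proj('w',(.6185,-.0845,.145)))
m=(sc.max(2)<45)[205:265,255:290].astype(np.uint8);k,l,st,ce=cv2.connectedComponentsWithStats(m)
for i in range(1,k):
    if st[i,4]>30: print(st[i]+[255,205,0,0,0],ce[i]+[255,205],plane('scene',ce[i]+[255,205],.145))
b=cv2.resize(sc[180:320,225:340],None,fx=3.2,fy=3.2,interpolation=cv2.INTER_CUBIC)
a=cv2.resize(im,(400,448)); a=cv2.resize(im[:420,110:450],(363,448))
cv2.imwrite('pics/c5.png',np.hstack([a,b]))
E
```

```text
15.375 [ 0.6191 -0.1657  0.2851] [ 0.1808 -0.3586 -1.4889] 0.0654186040044892
0.122 [271.1237 246.2926] [280.5189  88.8416]
0.168 [270.8924 229.9198] [280.5902  85.8095]
w frame [280.5516  87.4503]
[266 229  10  21 167] [270.6886 238.7545] [ 0.6198 -0.0861  0.145 ]
```

View pics/c5.png

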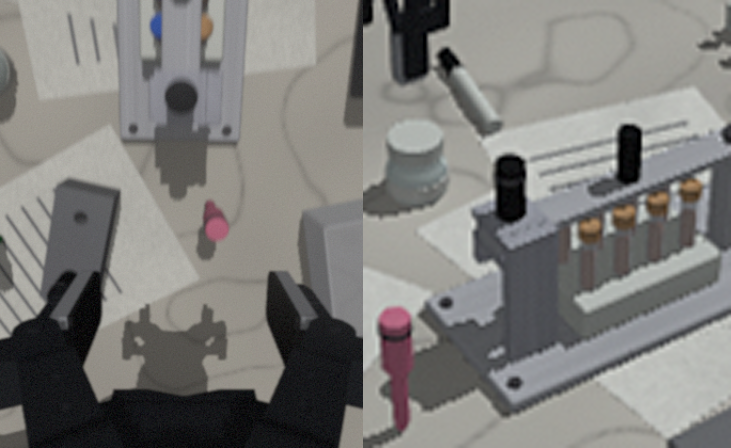

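The head is flat on the fork with no shank visible (scene blob rows 229–250, centre 238.8 against about 238 expected). The bar is in the fork, the cup is upright and the gripper is clear.

```bash
python3 -c "
from workcell import workorder
print(workorder.job_done())"
```

```text
the job is handed in; nothing more can be done
None
```

The bar is shut and locked, with the long pin pushed through the fork and bar and released. I handed the job in at about 15.5 s of the 58 s allowed.

- **Bar:** I pushed it by its knob with closed fingers until it met the stop at 29 N. A top view afterwards showed it still shut, with its end between the fork plates.
- **Pin:** I took the long pin, the head with steel shank showing above the stand. I lowered it through the fork and pressed until it met 32 N, with the tool at 0.1315 m. That puts the head's centre at about 0.145 m, where it should be when seated.
- **Last checks:** In the final views the head sits flat on the fork with no shank visible. It measured about 2 mm from the hole axis, within the 7 mm limit. The gripper was well clear, and the cup was upright. I kept the arm well away from the loose rack but did not look at it again at the end.
- **What disagreed:**
  - Camera estimates of the fork hole and pin tip differed from each other and from the tool reading by 2–3 mm. I corrected about 1.5 mm sideways when the pin pressed lightly on the hole's edge.
  - I barely felt the spring rollers' resistance before the final contact. That the pin is seated rests on the height, the contact force and the last pictures.

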